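# Pin the hinged card flap to its rail bracket

## Task

Slide the blue card flap fully home on the fixture, then push the yellow-gripped hinge pin from the rack down through the bracket's and the flap's knuckles until its collar sits flush on the bracket, and let go. Feel for the hole, as the bracket was clamped by eye up to 25 mm left of its mark, and push gently, never harder than 20 N. Leave the red-gripped spare and everything else on the bench where it is.

Things in the scene. Friction and masses are not known exactly. Their poses are not given: they have to be found in the camera images.
- fixture: Aluminium fixture fixed to the bench, base 240 x 170 x 22 mm (x from -165 to 75, y from -71 to 99 mm). Origin on the bench; x points from the flap's push tab to the bracket (roughly away from the robot), y along the bracket's width, z up. It carries the steel bracket, whose knuckle block is 50 mm long (x from -21 to 29 mm), 56 mm wide (y), with underside 85 and top 110 mm above the bench.
- hinge_mark (a point): Zero mark of the bracket's clamp (fixture x = y = 0; red line on the base), at the block top's height, 110 mm. The bracket's vertical through hole (12 mm diameter, 0.5 mm chamfer, centred across the block) is at fixture x = 0 and 4 to 25 mm to the +y side of this mark: how far is unknown and NOT in any measured pose; see or feel it. The clamp slips only above 60 N.
- flap_bore (a point): Point at fixture x = y = 0, 75 mm above the bench: half depth of the flap knuckle's 12 mm hole, which when home lies exactly under the bracket's (same y offset). The hole runs from 83 to 67 mm; at 59 mm two sprung shoes 7 mm apart grip the pin: it must be pushed with 2 to 8 N and does not fall in. An upright plate at fixture x 29 to 41 mm rises to 110 mm.
- flap (a joint): Slide of the blue flap along fixture x, in m: 0 = farthest from the bracket, 0.045 = home against its stop, knuckles in line (friction about 3 N; stays where left). Its push tab is an upright blue plate 100 mm wide (centred at fixture y 4 to 25 mm), 6 mm thick, 68 to 115 mm above the bench; its outer face, away from the bracket, is at fixture x = -0.136 + joint value. Push that face along +x.
- rack: Fixed black block 70 x 180 x 90 mm (x, y, z) with two 14 mm holes in its top, 100 mm apart along its y (at y = -50 and +50 mm), in which the two pins hang by their collars. Origin at the centre of its underside.
- pin: Steel hinge pin with yellow grip, about 70 g, upright in one of the rack's holes. Origin at the collar's underside, z up the pin. Below: shaft 10 mm in diameter, 70 mm long, last 1 mm chamfered to 9 mm. Above: collar 26 mm in diameter, 4 mm thick, then a square grip 20 x 20 mm (sides along its x and y) from 4 to 46 mm. Home, its origin is 110 mm above the bench.
- spare: Spare pin with red grip, same shape, in the rack's other hole. Leave it.
- screwdriver: Loose screwdriver lying on the bench, bystander.
- wrench: Loose wrench lying on the bench, bystander.
- jar: Loose white jar 60 mm in diameter, 85 mm tall, bystander.
- collar: Loose steel ring 52 mm in diameter, 22 mm tall, bystander.
- offcut: Loose piece of aluminium profile 160 x 40 x 28 mm, bystander.
Things that resemble listed ones, but are neither listed nor needed, are in the scene too. What is shaped like the pin but green, purple or turquoise is not meant.

How it is judged:
By the outcome, as a careful person would: the job done as asked, in the order asked, and still so for the second after the job is handed in, with the robot touching nothing.
It also fails if it takes over 72 s, if anything falls off the work surface, if the arm or the gripper's body presses on something with over 40 N, if the wrist force passes 120 N, or if a joint passes its speed limit or range.

## Robot

A 7-joint arm with a two-finger parallel gripper is mounted at the origin on the work surface. World frame = base frame: x ahead of the robot, y to its left, z up, the work surface at z = 0. Lengths are in m, angles in rad, forces in N, time in s.
With the tool pointing down it reaches from about 0.4 to 0.925 m from the base axis. Payload 5.6 kg.
Tool frame: the origin (TCP) lies at the very end of the fingers, on their centre line; the grasp point (between the pads) lies 19 mm behind it; z points along the fingers, y is the direction in which the jaws open and shut (so a half turn about z gives the same grasp; the last joint's range is limited). The gripper opens to 85 mm and grips with 20 to 120 N. Pads are 22 mm wide; open, the fingers measure 114 mm over their backs; the gripper's body (76 mm by 85 mm) begins 54 mm behind the grasp point. The pads swing forward as they close: fully open they stand 13 mm farther back than shut.
Start: joints at [-0.043, 0.468, -0.012, 1.603, 0.006, 1.071, -0.056], TCP at [0.65, -0, 0.231] pointing down, gripper open.
Joint ranges: [-2.53, 2.53], [-0.31, 2.02], [-1.57, 1.55], [0.28, 2.44], [-1.29, 4.43], [0.15, 1.84], [-2.92, 2.92]. Speed limits (rad/s): [2.57, 2.57, 3.14, 3.14, 3.14, 3.14, 3.14].

## Interface

Orientations are given as a unit quaternion [w, x, y, z].
In Python, from bench import bot gives the robot as it stands.
- The arm moves only by the tool jog_arm, never from a script. Its argument "commands" is text: rows parted by semicolons, each of 5 numbers parted by spaces: the shift along the tool's x, y, z in mm, then the turn about the tool's z in rad, then the opening in per cent of the stroke, from 0 (shut) to 100 (fully open). In form: dx dy dz twist jaw; .... A call has exactly 8 rows; each row shifts and turns the commanded pose from where the row before left it, along the tool's axes as they then stand; what a row does not reach is not made up. A row lasts 1/10 s, in which the tool goes at most 50 mm and 8.59 degrees, less where a joint would pass 70% of its speed; a pose out of reach is approached as far as the arm can. A call is refused whole if a number of a shift passes 50 or a number of a turn 0.15, either way. A call with a gripper value outside its range is refused whole. The fingers move at their own pace and stop on an object; "force" is the grip in N (left out, the last holds). Time passes only in rows, so rows that do not move let the fingers close, or fill a call up. It gives the time, the measured TCP pose, the force and the opening at its end, in the units of the state.
- bot.sense(): the state, without advancing time (a new reading comes with each control period).
- bot.get_image(name): name is "scene" or "side" or "wrist"; returns a dict with "image" (420x560x3 uint8, red, green, blue), "camera_matrix" (3x3 intrinsics, pixels), "R" (3x3) and "t" (3): a world point X has camera coordinates R X + t. Camera axes: x right, y down, z forward; pixel columns grow to the right and rows downward; lengths in m; the calibration is good to about 2 mm. The wrist camera is an equidistant fisheye: a pixel r from the principal point sees the ray r / f radians off the axis. A picture is of the moment at which its call begins. There is no depth.
- bot.hand_in(): hands the job in, once; it reports no verdict.
The state is a dict: "clock": time; "joint_positions": joint angles; "joint_velocities": joint speeds; "effort": joint torques, N m; "tcp_pos": TCP position; "eef_rot": TCP orientation; "force": force on the tool from outside, world axes, zero at the start; "torque": the same for the moment, N m; "gripper_width": finger opening in m.
Only numpy, scipy, OpenCV 4.12 (cv2) and the standard library are available. Lean on these libraries where they do the work, as an engineer would, in place of code of your own. Each camera call takes 0.05 s, during which the arm holds its last target. There are 200 camera calls.

## Working session

There is one attempt and no reset: what is moved stays moved. The work goes in short steps, Python scripts to look and compute and a tool call to move; the robot and the scene stay as the last step left them, time stands still between calls to the robot, and variables do not carry over. Pictures are saved under pics/ and viewed, about 8 in all and at most 12, crops included, and the job is handed in when it is done.

Besides the shell and the picture viewer there is one more tool, called after "Request:" as name(argument=value, ...), one argument or row to a line, values as JSON. jog_arm: Moves the arm, as the interface text tells. Its arguments: {"type":"object","properties":{"commands":{"type":"string"},"force":{"type":"number"}},"required":["commands"]}

```bash
mkdir -p pics; ls; cat > h.py <<'E'
import numpy as np, cv2
from bench import bot
def grab(n):
    d=bot.get_image(n); np.savez(f'/tmp/{n}.npz',**{k:np.array(v) for k,v in d.items()}); return d
def load(n): return dict(np.load(f'/tmp/{n}.npz'))
def ray(d,u,v,fish=False):
    K=d["camera_matrix"];R=d["R"];t=d["t"]
    x=(u-K[0,2])/K[0,0];y=(v-K[1,2])/K[1,1]
    if fish:
        r=np.hypot(x,y); s=np.sin(r)/r if r>1e-9 else 1; c=np.array([x*s,y*s,np.cos(r)])
    else: c=np.array([x,y,1.])
    return -R.T@t, R.T@c
def onz(d,u,v,z,fish=False):
    o,r=ray(d,u,v,fish); return o+r*(z-o[2])/r[2]
def proj(d,X,fish=False):
    c=d["R"]@np.array(X)+d["t"];K=d["camera_matrix"]
    if fish:
        rr=np.hypot(c[0],c[1]);a=np.arctan2(rr,c[2]);x,y=c[0]/rr*a,c[1]/rr*a
    else: x,y=c[0]/c[2],c[1]/c[2]
    return np.array([K[0,0]*x+K[0,2],K[1,1]*y+K[1,2]])
def save(name,im): cv2.imwrite(f'pics/{name}.png',cv2.cvtColor(im,cv2.COLOR_RGB2BGR))
E
python3 - <<'E'
from h import *
ims=[]
for n in ["scene","side","wrist"]:
    d=grab(n); ims.append(d["image"]); print(n,-d["R"].T@d["t"])
    print(np.round(d["camera_matrix"],1).tolist(), np.round(d["R"],2).tolist())
save("a_scene",cv2.resize(ims[0],(800,600),interpolation=cv2.INTER_CUBIC))
save("a_side",cv2.resize(ims[1],(800,600),interpolation=cv2.INTER_CUBIC))
s=bot.sense(); print({k:np.round(v,3).tolist() for k,v in s.items()})
E
```

```text
pics
scene [ 1.10992889 -0.43376001  0.8228771 ]
[[477.3, 0.0, 284.7], [0.0, 477.3, 208.4], [0.0, 0.0, 1.0]] [[0.64, 0.77, -0.01], [0.52, -0.45, -0.73], [-0.57, 0.46, -0.69]]
side [0.33378209 1.06747829 0.69505291]
[[419.8, 0.0, 273.3], [0.0, 419.8, 216.3], [0.0, 0.0, 1.0]] [[-0.99, -0.17, -0.02], [-0.07, 0.49, -0.87], [0.15, -0.85, -0.5]]
wrist [0.65009697 0.06728882 0.37281566]
[[325.2, 0.0, 279.5], [0.0, 325.2, 207.1], [0.0, 0.0, 1.0]] [[1.0, -0.0, -0.0], [-0.0, -0.96, 0.27], [-0.0, -0.27, -0.96]]
{'clock': 0.15, 'joint_positions': [-0.043, 0.468, -0.012, 1.603, 0.006, 1.071, -0.056], 'joint_velocities': [-0.002, -0.003, -0.0, -0.001, -0.001, -0.001, -0.001], 'effort': [0.001, -53.279, 0.021, -25.156, 0.011, 0.006, -0.0], 'tcp_pos': [0.65, -0.0, 0.231], 'eef_rot': [-0.0, 0.707, 0.707, -0.001], 'force': [-0.744, -0.657, 0.675], 'torque': [-0.013, 0.018, -0.002], 'gripper_width': 0.085}
```

View pics/a_scene.png

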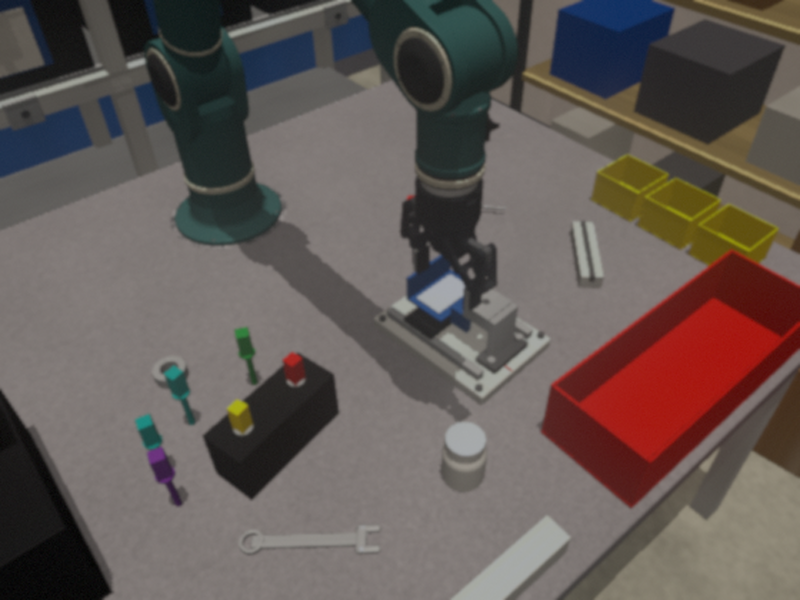

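View pics/a_side.png

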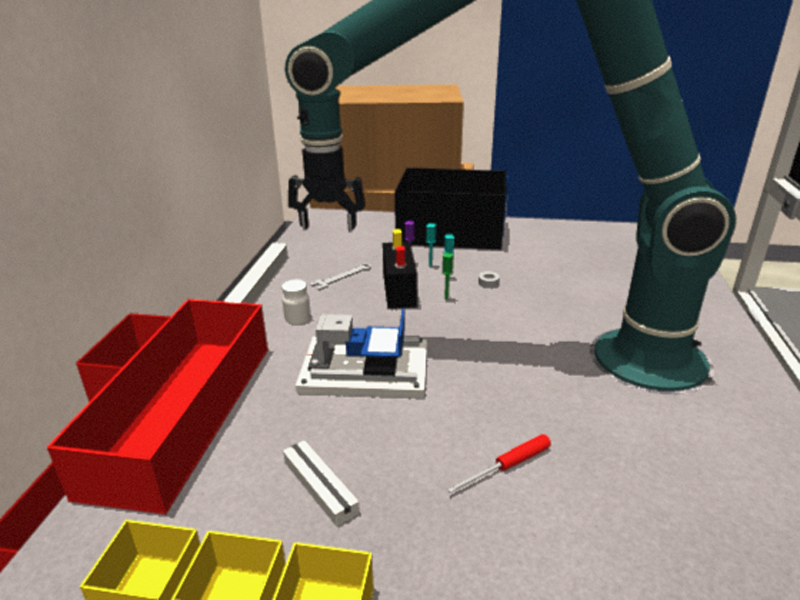

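The scene view shows the rack with a yellow grip at (240,417) and a red one at (294,368). The loose turquoise, purple and green pins at (177,382), (149,431), (161,465) and (245,342) are decoys. The fixture is at (465,325), with the blue flap in front of the bracket. Next I check the wrist view and an enlarged crop of the rack.

```bash
python3 - <<'E'
from h import *
s=load("scene");w=load("wrist")
cr=s["image"][235:350,130:245]
im=cv2.resize(w["image"],(533,400),interpolation=cv2.INTER_CUBIC)
c=cv2.resize(cr,(266,266),interpolation=cv2.INTER_CUBIC)
out=np.zeros((400,800,3),np.uint8);out[:,:533]=im;out[:266,533:799]=c
save("b_wrist",out)
for n in["scene","side"]:
    d=load(n);hsv=cv2.cvtColor(d["image"],cv2.COLOR_RGB2HSV)
    for nm,lo,hi in[("yel",(22,120,80),(34,255,255)),("red",(0,150,80),(6,255,255)),("blue",(105,120,40),(125,255,255))]:
        m=cv2.inRange(hsv,lo,hi)
        k,l,st,ce=cv2.connectedComponentsWithStats(m)
        for i in range(1,k):
            if 25<st[i,4]<3000: print(n,nm,st[i],ce[i].round(1))
E
```

```text
scene yel [159 280  18  23 265] [167.4 290.4]
scene red [199 247  13  20 193] [205.3 256.5]
scene blue [  0   0  37  45 303] [20.3 15.6]
scene blue [101   0   9  24 111] [106.   10.2]
scene blue [233  11  27  31 582] [245.9  26. ]
scene blue [ 168   23   52   40 1234] [194.1  42. ]
scene blue [ 95  58  20  29 327] [104.3  72.3]
scene blue [ 70  68  15  28 201] [76.9 81.1]
scene blue [   0   75   64   48 1719] [29.2 98.4]
scene blue [287 189  37  36 192] [307.  212.7]
side yel [275 160   6  13  68] [277.4 165.7]
side red [277 172   7  14  82] [280.1 178.6]
side red [347 304  38  25 410] [366.5 315.7]
side blue [242 215  41  35 437] [259.8 239.1]
```

View pics/b_wrist.png

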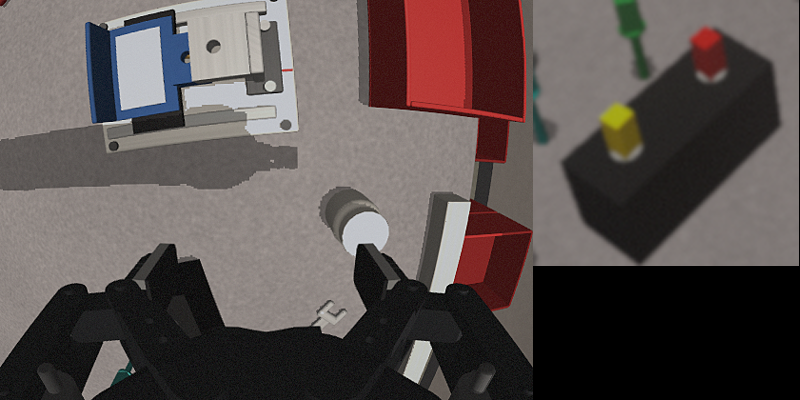

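The wrist view (left, 533 px wide) shows the fixture from above: bracket hole at about (213,46), red mark line at (287,70), flap tab at (97,72). A gap between flap and block shows the flap is not home. The crop confirms that the yellow-gripped pin hangs in the rack's near-left hole and the red spare in the other. The green and turquoise ones stand outside the rack.

```bash
python3 - <<'E'
from h import *
w=load("wrist");s=load("scene");sd=load("side")
k=560/533
def W(u,v,z): return (onz(w,u*k,v*k,z,True)*1000).round(1)[:2]
print("hole",W(213,46,.110)," line",W(281,70,.022),W(293,70,.022))
print("base BR",W(298,131,.022),"BL",W(105,153,.022))
print("block corners BL,BR",W(188,76,.110),W(250,82,.110))
print("tab top edge ends",W(86,23,.115),W(94,121,.115))
f=1/1.4286
def S(u,v,z): return (onz(s,u*f,v*f,z)*1000).round(1)[:2]
print("rack top corners L,T,R,B", S(206,434,.09),S(302,354,.09),S(334,375,.09),S(245,468,.09))
print("base scene L,B,R",S(376,318,.022),S(484,400,.022),S(550,341,.022))
def tri(p,q):
    o1,r1=ray(s,*p);o2,r2=ray(sd,*q);A=np.stack([r1,-r2],1)
    ab=np.linalg.lstsq(A,o2-o1,rcond=None)[0];a=o1+ab[0]*r1;b=o2+ab[1]*r2
    return ((a+b)*500).round(1),np.linalg.norm(a-b)*1000
print("yel",tri((167.4,290.4),(277.4,165.7)),S(167.4/f,290.4/f,.115))
print("red",tri((205.3,256.5),(280.1,178.6)),S(205.3/f,256.5/f,.115))
E
```

```text
hole [604.8 126.8]  line [666.1 116.9] [679.5 117.2]
base BR [685.4  47.6] BL [447.7  27.5]
block corners BL,BR [583.1 101.5] [636.2  94.2]
tab top edge ends [481.6 164.6] [491.4  68.5]
rack top corners L,T,R,B [ 534.  -309.5] [ 497.8 -137.3] [ 560.1 -124.8] [ 611.7 -296.4]
base scene L,B,R [453.3  28.4] [691.8  45. ] [674.9 208.1]
yel (array([ 557.2, -268. ,  118.7]), np.float64(0.39055505628025416)) [ 554.5 -267.1]
red (array([ 531.8, -169.6,  116.5]), np.float64(0.845683592266463)) [ 530.1 -169.2]
```

Request:
jog_arm(
  commands="0 0 0 -0.09 0; 18 -29 0 0 0; 18 -29 0 0 0; 18 -29 0 0 0; 18 -29 0 0 0; 18 -29 0 0 0; 18 -29 0 0 0; 22 -33 0 0 0",
)

```text
clock: 0.95
tcp_pos: [0.4311, 0.111, 0.2312]
eef_rot: [0.0, 0.675, 0.738, -0.0]
force: [0.3, 0.2, 0.7]
gripper_width: 0.0001
```

Request:
jog_arm(
  commands="0 0 30 0 0; 0 0 30 0 0; 0 0 30 0 0; 0 0 30 0 0; 0 0 24 0 0; 0 0 0 0 0; 0 0 0 0 0; 0 0 0 0 0",
)

```text
clock: 1.75
tcp_pos: [0.4331, 0.1111, 0.0885]
eef_rot: [0.001, 0.675, 0.738, 0.001]
force: [0.1, -0.4, -0.2]
gripper_width: -0.0002
```

```bash
python3 - <<'E'
from h import *
d=grab("wrist"); save("c_wrist",d["image"])
s=bot.sense(); print({k:np.round(v,3).tolist() for k,v in s.items()})
E
```

```text
{'clock': 1.8, 'joint_positions': [-0.226, 0.362, -0.116, 2.187, 0.074, 0.594, -0.306], 'joint_velocities': [0.001, -0.002, 0.0, 0.003, 0.002, -0.003, -0.001], 'effort': [-0.028, -37.421, -0.818, -15.892, 0.005, 0.009, 0.001], 'tcp_pos': [0.433, 0.111, 0.089], 'eef_rot': [0.001, 0.675, 0.738, 0.001], 'force': [0.526, -0.143, 0.355], 'torque': [0.006, -0.007, -0.011], 'gripper_width': 0.0}
```

View pics/c_wrist.png

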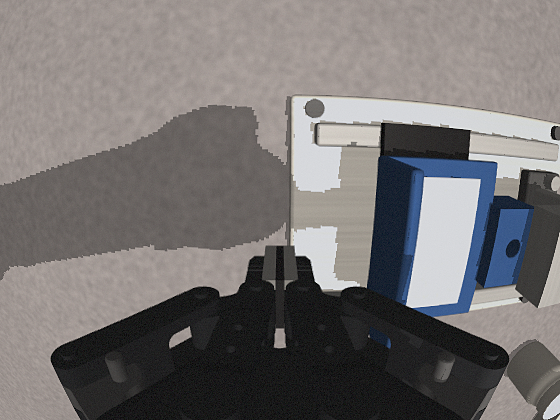

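The fingers sit at (280,265), left of the tab (face at about (380,230)), and the flap knuckle hole shows at (513,248). Now I push along the fixture's x axis.

Request:
jog_arm(
  commands="0 10 0 0 0; 0 10 0 0 0; 0 8 0 0 0; 0 6 0 0 0; 0 6 0 0 0; 0 5 0 0 0; 0 5 0 0 0; 0 0 0 0 0",
)

```text
clock: 2.6
tcp_pos: [0.4824, 0.1153, 0.087]
eef_rot: [0.0, 0.675, 0.738, 0.0]
force: [-1.0, -0.7, -0.6]
gripper_width: -0.0001
```

Request:
jog_arm(
  commands="0 2 0 0 0; 0 2 0 0 0; 0 2 0 0 0; 0 2 0 0 0; 0 2 0 0 0; 0 1 0 0 0; 0 0 0 0 0; 0 0 0 0 0",
)

```text
clock: 3.4
tcp_pos: [0.4931, 0.1163, 0.0872]
eef_rot: [0.0, 0.675, 0.738, 0.0]
force: [-1.5, 0.5, -1.2]
gripper_width: 0.0004
```

Request:
jog_arm(
  commands="0 1 0 0 0; 0 1 0 0 0; 0 1 0 0 0; 0 1 0 0 0; 0 1 0 0 0; 0 0 0 0 0; 0 0 0 0 0; 0 0 0 0 0",
)

```text
clock: 4.2
tcp_pos: [0.4981, 0.1168, 0.0874]
eef_rot: [0.0, 0.675, 0.738, 0.0]
force: [-2.3, -1.1, -2.1]
gripper_width: -0.0002
```

Request:
jog_arm(
  commands="0 1 0 0 0; 0 1 0 0 0; 0 1 0 0 0; 0 0 0 0 0; 0 0 0 0 0; 0 0 0 0 0; 0 0 0 0 0; 0 0 0 0 0",
)

```text
clock: 5.0
tcp_pos: [0.5002, 0.1169, 0.0873]
eef_rot: [-0.0, 0.675, 0.738, -0.001]
force: [-5.3, -1.6, 2.0]
gripper_width: -0.0
```

```bash
python3 - <<'E'
from h import *
d=grab("wrist"); save("d_wrist",d["image"][100:,250:])
s=bot.sense(); print({k:np.round(s[k],4).tolist() for k in("tcp_pos","force")})
E
```

```text
{'tcp_pos': [0.5002, 0.1169, 0.0873], 'force': [-5.6465, -1.0136, 1.3576]}
```

View pics/d_wrist.png

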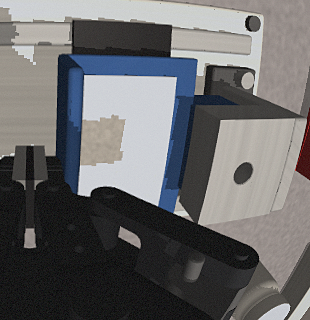

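The flap knuckle is now under the block and the bracket hole shows at (243,173) in the crop. Force is rising, so I push a little more to confirm the stop.

Request:
jog_arm(
  commands="0 1 0 0 0; 0 0 0 0 0; 0 0 0 0 0; 0 0 0 0 0; 0 0 0 0 0; 0 0 0 0 0; 0 0 0 0 0; 0 0 0 0 0",
)

```text
clock: 5.85
tcp_pos: [0.5002, 0.1169, 0.0873]
eef_rot: [-0.001, 0.675, 0.738, -0.002]
force: [-8.6, -1.4, 4.7]
gripper_width: 0.0003
```

Request:
jog_arm(
  commands="0 1 0 0 0; 0 0 0 0 0; 0 0 0 0 0; 0 0 0 0 0; 0 0 0 0 0; 0 0 0 0 0; 0 0 0 0 0; 0 0 0 0 0",
)

```text
clock: 6.65
tcp_pos: [0.5002, 0.1169, 0.0873]
eef_rot: [-0.002, 0.674, 0.738, -0.002]
force: [-11.9, -1.6, 7.4]
gripper_width: -0.0001
```

Request:
jog_arm(
  commands="0 -15 0 0 0; 0 -15 -5 0 0; 0 -5 -30 0 0; 0 0 -40 0 0; 0 0 -40 0 60; 0 0 -25 0 60; -10 30 0 0 60; -15 35 0 0 60",
)

```text
clock: 7.45
tcp_pos: [0.5374, 0.0963, 0.2302]
eef_rot: [0.002, 0.674, 0.739, 0.003]
force: [0.3, 0.5, -0.0]
gripper_width: 0.0512
```

Request:
jog_arm(
  commands="-10 35 0 0 60; -10 35 0 0 60; 0 8 0 0 60; 0 0 0 0 60; 0 0 0 0 60; 0 0 0 0 60; 0 0 0 0 60; 0 0 0 0 60",
)

```text
clock: 8.25
tcp_pos: [0.6141, 0.0824, 0.2277]
eef_rot: [0.0, 0.674, 0.738, 0.0]
force: [-0.4, 0.9, 0.2]
gripper_width: 0.0514
```

```bash
python3 - <<'E'
from h import *
d=grab("wrist"); save("e_wrist",cv2.resize(d["image"],(800,600),interpolation=cv2.INTER_CUBIC))
s=bot.sense(); print({k:np.round(s[k],4).tolist() for k in("tcp_pos","force","eef_rot")})
E
```

```text
{'tcp_pos': [0.6142, 0.0823, 0.2277], 'force': [-0.1871, -0.2602, -0.1097], 'eef_rot': [0.0002, 0.6745, 0.7383, 0.0002]}
```

View pics/e_wrist.png

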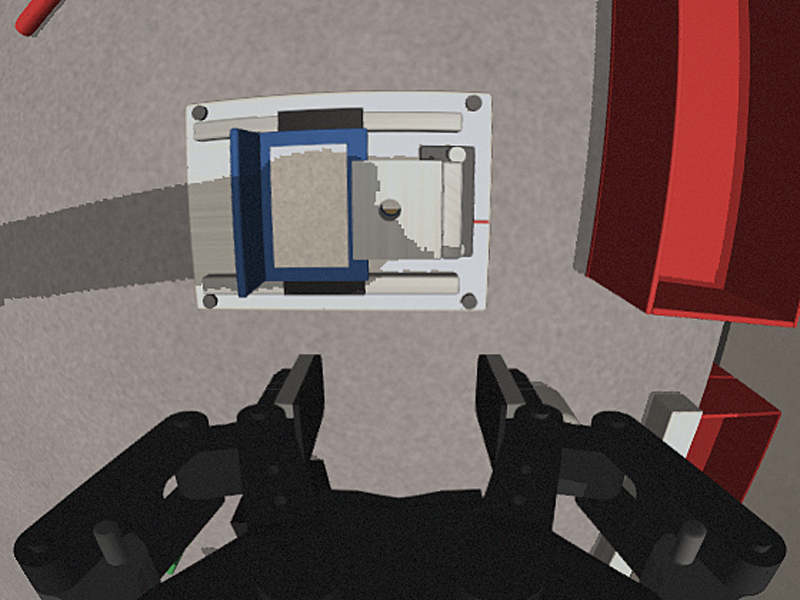

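The view from above shows the flap home against the block, the bracket hole at about (390,209), the red mark at (481,221) and the base corners at (187,104), (491,94), (486,310) and (198,308).

```bash
python3 - <<'E'
from h import *
d=load("wrist");f=.7
W=lambda u,v,z:(onz(d,u*f,v*f,z,True)*1000)[:2]
C=np.array([W(u,v,.022) for u,v in[(187,104),(491,94),(486,310),(198,308)]])
F=np.array([(-165,99),(75,99),(75,-71),(-165,-71)],float)
# rigid fit
cC,cF=C.mean(0),F.mean(0);H=(F-cF).T@(C-cC)
a=np.arctan2(H[0,1]-H[1,0],H[0,0]+H[1,1]);R=np.array([[np.cos(a),-np.sin(a)],[np.sin(a),np.cos(a)]])
o=cC-R@cF;print("yaw",a,"origin",o.round(1),"resid",((C-o)@R-F).round(1).tolist())
fx=lambda p:(R.T@(np.array(p)-o)).round(1)
print("mark",fx(W(474,221,.022)),fx(W(488,222,.022)))
# hole: local dark/brown ellipse
g=cv2.cvtColor(d["image"],cv2.COLOR_RGB2GRAY)[132:162,255:290]
hsv=cv2.cvtColor(d["image"],cv2.COLOR_RGB2HSV)[132:162,255:290]
for y in range(4,26): print(' '.join('%3d'%v for v in g[y,2:33]))
h=W(390,209,.110);print("hole",h.round(1),fx(h))
print("block L edge",fx(W(353,162,.11)),fx(W(352,258,.11)))
print("block R",fx(W(442,160,.11)),fx(W(442,258,.11)))
E
```

```text
yaw 0.08584419414736606 origin [606.9 111.4] resid [[1.8, -1.0], [-2.2, -1.3], [-1.2, 1.0], [1.6, 1.3]]
mark [61.3  0.4] [72.2 -0.2]
128 128 128 133 127 119 200 204 201 200 201 201 201 200 203 205 206 201 206 203 202 201 203 202 205 199 203 197 202 201 203
126 130 132 131 129 123 195 209 198 196 200 202 201 203 202 206 208 203 202 199 201 206 203 202 202 199 200 200 202 206 204
129 131 128 130 131 117 199 207 201 200 201 204 207 208 201 198 205 203 209 205 206 206 204 203 203 200 201 202 201 202 203
129 124 129 133 127 118 196 206 199 199 205 209 193 187 173 159 173 172 191 194 208 205 200 203 201 198 198 198 200 201 202
128 131 131 129 131 115 197 205 201 202 195 181 159 135 132 136 135 132 146 155 189 201 205 205 201 202 197 199 202 203 199
130 129 133 128 122 156 203 203 205 197 157 129 136 142 140 144 144 141 143 139 144 165 212 206 204 200 200 200 201 203 201
127 129 128 132 124 207 214 212 201 147 124 141 145 144 146 144 146 145 143 143 142 131 191 209 203 200 200 196 201 203 202
128 129 130 132 125 172 176 174 182  78  88 147 146 145 148 147 148 146 142 142 145 141 150 189 205
[... 1166 characters left out ...]
29 127 128 126 124  81  62  55  58  56  57  56  49  98 190 219 209 201 200 199 199 195 201 202 200
129 125 127 130 128 131 126 128 128 126 129 130 117  92  85  78  80  78 109 114 134 129 210 202 202 194 197 198 198 200 199
126 129 128 126 131 132 127 126 126 123 127 128 128 131 132 127 127 134 133 129 126 119 214 203 203 197 199 197 199 203 201
125 126 129 126 131 129 128 128 123 125 126 126 128 129 129 131 134 132 129 132 127 125 222 210 204 202 196 196 204 200 200
127 128 129 128 131 126 127 128 123 123 125 126 124 129 130 133 132 129 127 130 128 121 114 113 208 200 198 195 200 202 200
hole [605.  127.4] [-0.5 16.1]
block L edge [-21.   42.6] [-22.2 -11.9]
block R [28.3 43.9] [ 29.2 -11.7]
```

The fixture fit gives yaw 0.086, with the hole at fixture (0,16), world about (605,127). The block's edges agree with that. Next I go to the rack.

Request:
jog_arm(
  commands="0 0 0 -0.08 60; 0 0 0 -0.08 60; -34 -13 0 0 60; -34 -13 0 0 60; -34 -13 0 0 60; -34 -13 0 0 60; -34 -13 0 0 60; -34 -13 0 0 60",
)

```text
clock: 9.1
tcp_pos: [0.589, -0.1362, 0.2276]
eef_rot: [0.0, 0.613, 0.79, 0.0]
force: [-0.5, 0.1, -0.1]
gripper_width: 0.0515
```

Request:
jog_arm(
  commands="-34 -13 0 0 60; -34 -13 0 0 60; -34 -13 0 0 60; -34 -13 0 0 60; -24 -13 0 0 60; 0 0 0 0 60; 0 0 0 0 60; 0 0 0 0 60",
)

```text
clock: 9.9
tcp_pos: [0.5665, -0.3042, 0.2273]
eef_rot: [-0.0, 0.613, 0.79, 0.001]
force: [0.5, -0.1, 0.1]
gripper_width: 0.0512
```

```bash
python3 - <<'E'
from h import *
d=grab("wrist"); save("f_wrist",cv2.resize(d["image"],(800,600),interpolation=cv2.INTER_CUBIC))
s=bot.sense(); print({k:np.round(s[k],4).tolist() for k in("tcp_pos","force","eef_rot")})
hsv=cv2.cvtColor(d["image"],cv2.COLOR_RGB2HSV);m=cv2.inRange(hsv,(22,120,60),(34,255,255))
k,l,st,ce=cv2.connectedComponentsWithStats(m)
for i in range(1,k):
    if st[i,4]>40:
        print(st[i],ce[i].round(1)); v=hsv[...,2][l==i]; print(np.percentile(v,[5,25,50,75,95]))
E
```

```text
{'tcp_pos': [0.5667, -0.304, 0.2274], 'force': [1.1811, 0.7162, -0.3426], 'eef_rot': [-0.0001, 0.6125, 0.7905, 0.0005]}
[265 142  29  32 802] [279.1 157.6]
[ 98.   177.   194.   195.   197.95]
```

View pics/f_wrist.png

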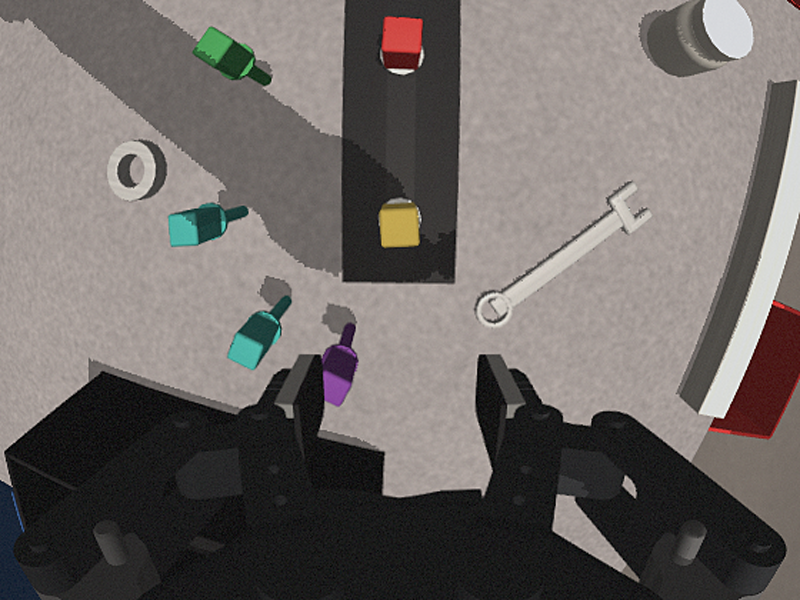

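The yellow grip is at (400,227), square to the tool and in the near rack hole. The red spare is at (402,43), and the purple pin nearby, at (340,370), is clear of the fingers' landing spot.

```bash
python3 - <<'E'
from h import *
from scipy.spatial.transform import Rotation as Ro
d=load("wrist");s=bot.sense();q=s["eef_rot"];R=Ro.from_quat([q[1],q[2],q[3],q[0]]).as_matrix();tp=np.array(s["tcp_pos"])
hsv=cv2.cvtColor(d["image"],cv2.COLOR_RGB2HSV)
for y in range(138,178,2): print(y,' '.join('%3d'%v for v in hsv[y,262:298,2]))
m=cv2.inRange(hsv,(18,80,182),(34,255,255));m[:130]=0;m[185:]=0
c=max(cv2.findContours(m,0,2)[0],key=cv2.contourArea);r=cv2.minAreaRect(c);print(r)
for (u,v) in [r[0],(280,158.9)]:
    P=onz(d,u,v,.136,True);print((P*1000).round(1),"tool",((R.T@(P-tp))*1000).round(1))
b=cv2.boxPoints(r);Q=np.array([onz(d,u,v,.136,True)*1000 for u,v in b]);print(Q.round(1).tolist(),[np.linalg.norm(Q[i]-Q[i-1]).round(1) for i in range(4)])
E
```

```text
138  39  38  44  41  38  39  42  44  43  39  40  35  36  34  45  64  74  92 100  86  48  38  36  46  67  65  64  69  58  56  56  61  57  57  58  55
140  29  44  38  40  32  40  34  34  37  41 104 144 156 164 161 157 151 147 149 150 154 154 143 126 190 155  54  61  53  57  62  55  60  58  59  62
142  38  39  38  40  41  31  51  78  98 135 136 129 131 129 117 120 117 118 113 109 109 111 108 106  97 103 108  99  64  57  57  58  58  59  57  59
144  36  43  42  42  35  76 110 105 102 103  99 101 101 103 100  97  98 102 100 102 100 100 100  96  96  98  97  92 102 116  35  42  58  60  52  58
146  36  41  33  32  58 125 123 127 131 135 138 140 140 147 150 152 153 155 153 162 160 164 163 163 162 164 167 170 170 156 183  62  50  57  54  63
148  40  36  36  75 172 190 192 190 188 189 192 192 194 193 194 197 196 197 194 196 196 195 196 196 195 190 195 198 195 160 145 199  43  55  57  58
150  39  36  56 119 164 193 196 198 196 200 196 196 194 196 197 194 196 192 197 195 196 196 194 195 196 192 195 195 196 165 144 193 100  41  58  58
152  39  33  57 121 170 189 199 194 195 196 199 196 196 199 194 
[... 1456 characters left out ...]
156 156 154 150 151 160 159 153 151 152 145 143 139 136 131  95  91  89  85  52  49  38  39  36  37  38  43
174  40  39  45  41  41  37  35  30  37  38  36  34  40  32  39  35  45  38  44  40  40  42  44  43  36  38  33  41  35  37  42  37  38  38  42  35
176  41  39  39  43  41  36  43  35  45  45  36  38  33  42  37  46  35  41  46  41  39  44  42  35  39  40  42  41  36  38  35  41  40  44  36  43
((279.5, 159.0), (24.0, 25.0), 90.0)
[ 557.1 -266.7  136. ] tool [38.4  0.  91.4]
[ 557.4 -266.6  136. ] tool [38.5  0.4 91.4]
[[546.2, -260.5, 136.0], [563.6, -256.0, 136.0], [568.1, -273.0, 136.0], [550.5, -277.5, 136.0]] [np.float64(17.5), np.float64(17.9), np.float64(17.5), np.float64(18.2)]
```

Request:
jog_arm(
  commands="19 0 0 0 60; 19 0 20 0 60; 0 0 30 0 60; 0 0 30 0 60; 0 0 30 0 60; 0 0 15 0 60; 0 0 4 0 60; 0 0 0 0 60",
)

```text
clock: 10.75
tcp_pos: [0.5571, -0.2687, 0.0985]
eef_rot: [0.0, 0.613, 0.79, 0.0]
force: [0.1, -0.9, -0.6]
gripper_width: 0.051
```

Request:
jog_arm(
  commands="0 0 0 0 40; 0 0 0 0 25; 0 0 0 0 10; 0 0 0 0 0; 0 0 0 0 0; 0 0 0 0 0; 0 0 0 0 0; 0 0 0 0 0",
  force=60,
)

```text
clock: 11.55
tcp_pos: [0.5575, -0.2696, 0.0999]
eef_rot: [0.001, 0.614, 0.79, 0.0]
force: [-0.2, 0.4, 6.7]
gripper_width: 0.0191
```

Request:
jog_arm(
  commands="0 0 -5 0 0; 0 0 -10 0 0; 0 0 -15 0 0; 0 0 -20 0 0; 0 0 -25 0 0; 0 0 -25 0 0; 0 0 -20 0 0; 0 0 0 0 0",
)

```text
clock: 12.35
tcp_pos: [0.5584, -0.27, 0.2227]
eef_rot: [0.004, 0.614, 0.79, 0.001]
force: [0.5, -0.4, -0.3]
gripper_width: 0.0193
```

```bash
python3 - <<'E'
from h import *
from scipy.spatial.transform import Rotation as Ro
w=grab("wrist");sd=grab("side");sc=grab("scene");s=bot.sense(); print({k:np.round(s[k],4).tolist() for k in("tcp_pos","force","eef_rot","gripper_width")})
a=cv2.resize(w["image"][190:350,180:380],(400,320),interpolation=cv2.INTER_CUBIC)
tp=np.array(s["tcp_pos"]);
def crop(d,P,h=35):
    u,v=proj(d,P).astype(int);print(u,v);return cv2.resize(d["image"][max(v-h,0):v+h,u-h:u+h],(280,280),interpolation=cv2.INTER_CUBIC)
b=crop(sd,tp);c=crop(sc,tp)
o=np.zeros((600,680,3),np.uint8);o[:320,:400]=a;o[:280,400:]=b;o[320:,400:]=c;save("g",o)
E
```

```text
{'tcp_pos': [0.556, -0.2689, 0.2178], 'force': [0.3188, -0.1114, -0.2086], 'eef_rot': [-0.0005, 0.6135, 0.7897, -0.0001], 'gripper_width': 0.019}
277 138
155 254
```

View pics/g.png

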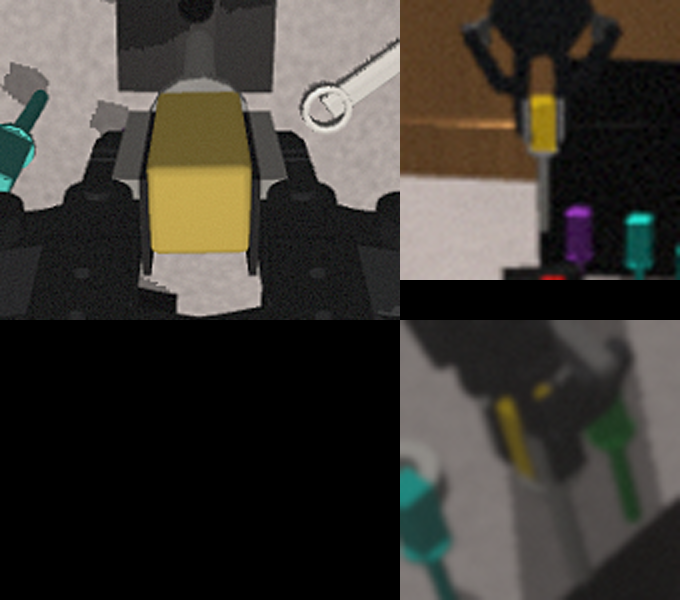

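The pin is held upright in the fingers and the yellow grip fills the pads. The side and scene crops show the shaft hanging straight. I work out its offset in the tool and the shift to the hole.

```bash
python3 - <<'E'
from h import *
from scipy.spatial.transform import Rotation as Ro
d=load("wrist");s=bot.sense();q=s["eef_rot"];R=Ro.from_quat([q[1],q[2],q[3],q[0]]).as_matrix();tp=np.array(s["tcp_pos"])
for u,v in[(254.5,273.5),(304.5,273.5),(256,314.5),(303.5,314.5)]:
    P=onz(d,u,v,tp[2]+.037,True);print("tool",((R.T@(P-tp))*1000).round(1))
hole=np.array([.605,.1272,tp[2]])
print("rel hole",((R.T@(hole-tp))*1000).round(1), tp)
yaw=np.arctan2(R[1,1],R[0,1]);print("yaw tool y",yaw)
a=.086-yaw;Rf=np.array([[np.cos(.086),-np.sin(.086)],[np.sin(.086),np.cos(.086)]])
print("in fixture axes",Rf.T@(hole-tp)[:2]*1000)
E
```

```text
tool [  9.1  -7.4 -37. ]
tool [  9.1  11.5 -37. ]
tool [ -9.8  -7.5 -37. ]
tool [ -9.9  11.7 -37. ]
rel hole [3.717e+02 1.454e+02 1.000e-01] [ 0.55599127 -0.26890505  0.21783905]
yaw tool y 0.2499023881213651
in fixture axes [ 82.85066479 390.43159434]
```

Request:
jog_arm(
  commands="0 0 0 0.08 0; 0 0 0 0.084 0; 20 4 0 0 0; 35 7 0 0 0; 35 7 0 0 0; 35 7 0 0 0; 35 7 0 0 0; 35 7 0 0 0",
)

```text
clock: 13.3
tcp_pos: [0.5778, -0.07, 0.2168]
eef_rot: [-0.001, 0.676, 0.737, -0.001]
force: [0.9, 0.0, -1.0]
gripper_width: 0.0192
```

Request:
jog_arm(
  commands="35 8 0 0 0; 35 8 0 0 0; 35 8 0 0 0; 35 8 0 0 0; 30 7 0 0 0; 20 4 0 0 0; 5 1 0 0 0; 0 0 0 0 0",
)

```text
clock: 14.1
tcp_pos: [0.6051, 0.1267, 0.217]
eef_rot: [-0.001, 0.676, 0.737, -0.001]
force: [0.2, -0.3, -0.5]
gripper_width: 0.0195
```

Request:
jog_arm(
  commands="0 0 0 0 0; 0 0 0 0 0; 0 0 0 0 0; 0 0 0 0 0; 0 0 0 0 0; 0 0 0 0 0; 0 0 0 0 0; 0 0 0 0 0",
)

```text
clock: 14.9
tcp_pos: [0.6058, 0.1266, 0.2183]
eef_rot: [0.0, 0.676, 0.737, 0.0]
force: [0.0, 0.5, -0.3]
gripper_width: 0.0194
```

```bash
python3 - <<'E'
from h import *
from scipy.spatial.transform import Rotation as Ro
s=bot.sense();d=grab("wrist");s2=bot.sense();print(s2["tcp_pos"],s["tcp_pos"],s2["force"],s2["gripper_width"])
q=s["eef_rot"];R=Ro.from_quat([q[1],q[2],q[3],q[0]]).as_matrix();tp=np.array(s["tcp_pos"]);print("yaw",np.arctan2(R[1,1],R[0,1]),"tilt",np.degrees(np.arccos(-R[2,2])))
hsv=cv2.cvtColor(d["image"],cv2.COLOR_RGB2HSV);m=cv2.inRange(hsv,(18,80,60),(34,255,255))
k,l,st,ce=cv2.connectedComponentsWithStats(m);i=1+np.argmax(st[1:,4]);print(st[i]);V=hsv[...,2]
print("col",[int(x) for x in V[262:330:3,279]]); print("row300",[int(x) for x in V[300,248:312]])
hole=np.array([.605,.1272,tp[2]]);print("rel hole",((R.T@(hole-tp))*1000).round(1))
save("h",cv2.resize(d["image"][120:350,150:410],(780,690))[:600])
E
```

```text
[0.60576755 0.12658895 0.21830637] [0.60577879 0.12659423 0.21830252] [1.16762757 0.27477359 0.11337236] 0.019539631081600173
yaw 0.08603058137860539 tilt 0.0038957987115428613
[ 253  236   53   81 3918]
col [102, 100, 101, 102, 150, 174, 182, 183, 182, 180, 179, 183, 182, 180, 180, 181, 180, 178, 155, 163, 167, 165, 161]
row300 [18, 34, 39, 44, 35, 37, 68, 138, 171, 177, 179, 184, 182, 182, 180, 183, 183, 181, 183, 182, 182, 182, 181, 181, 184, 180, 180, 183, 178, 181, 177, 180, 181, 182, 178, 181, 183, 183, 181, 181, 179, 181, 182, 179, 178, 180, 185, 184, 181, 181, 179, 181, 186, 177, 172, 166, 127, 55, 41, 46, 47, 40, 16, 35]
rel hole [ 0.7 -0.7 -0. ]
```

View pics/h.png

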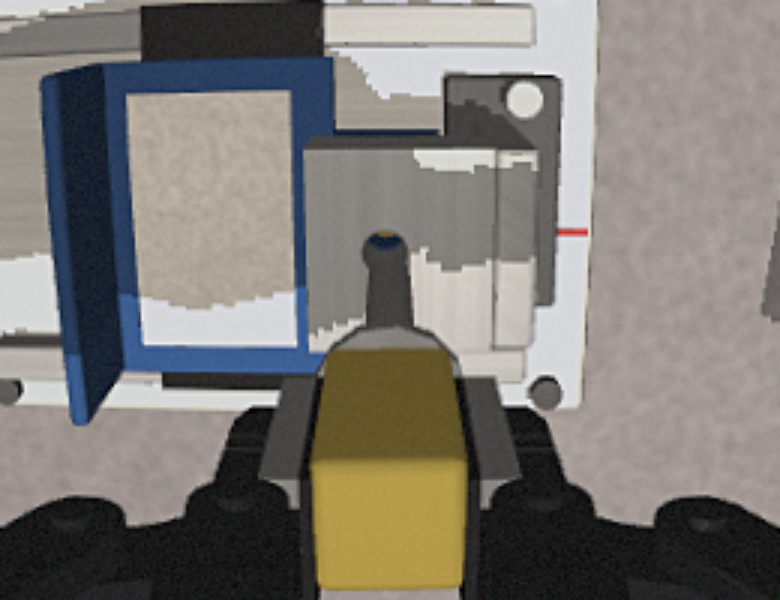

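The pin's shaft tip hangs just below and in front of the bracket hole, whose rim shows at about (385,252) in the crop. I compare the projected axis points with the picture.

```bash
python3 - <<'E'
from h import *
from scipy.spatial.transform import Rotation as Ro
d=load("wrist");s=bot.sense();q=s["eef_rot"];R=Ro.from_quat([q[1],q[2],q[3],q[0]]).as_matrix();tp=np.array(s["tcp_pos"])
tool=lambda u,v,z:((R.T@(onz(d,u,v,z,True)-tp))*1000).round(1)
print("grip top corners",[tool(u,v,tp[2]+.037).tolist() for u,v in[(254.5,273.2),(305,273.2),(256.5,315.3),(304.3,315.3)]])
print("hole",tool(278.3,204.2,.11))
for z in(.04,.06,.079): print(z,proj(d,tp+R@np.array([0,0,z]),True).round(1))
g=cv2.cvtColor(d["image"],cv2.COLOR_RGB2GRAY)
for y in range(192,232,2): print(y,' '.join('%3d'%v for v in g[y,264:298]))
E
```

```text
grip top corners [[13.3, -8.8, -37.0], [13.2, 9.5, -37.0], [-5.3, -8.7, -37.0], [-5.4, 9.8, -37.0]]
hole [  0.3  -0.8 108.3]
0.04 [279.2 234.2]
0.06 [279.3 223.6]
0.079 [279.3 215.2]
192 136 136 138 139 135 132 129 130 127 132 133 130 135 133 139 137 136 138 136 135 132 132 131 130 130 129 129 132 131 131 131 134 133 135
194 135 135 136 133 136 132 129 130 131 130 130 133 133 137 140 138 137 133 135 132 134 133 130 128 128 129 132 135 132 131 131 133 131 135
196 132 136 133 135 133 133 129 129 130 132 135 132 127 124 124 126 128 134 139 134 132 128 131 128 131 128 130 135 131 128 134 136 132 132
198 135 135 134 133 134 131 129 130 125  97  45  34  75  92  91  88  90  53  77 114 132 133 133 133 128 128 130 134 133 129 129 131 132 132
200 134 132 137 135 131 133 135 102  52  33  27  34  37  24  31  32  28  33  27  35  70 135 134 130 131 127 131 130 130 129 133 133 132 130
202 133 133 134 135 133 135 122  60  58  64  61  48  43  40  39  39  45  52  65  65  61  74 133 134 125 123 167 169 171 124 131 131 134 130
204 134 134 134 135 135 131 102  52  61  63  67  70  68  71  72  66  70  68  
[... 1182 characters left out ...]

222 128 128 132 130 132 126 131 131  47  64  62  67  66  69  65  63  71  65  71  68  62  62  55 122 213 198 195 202 199 196 203 204 202 203
224 129 129 131 129 130 129 126 156  51  61  66  65  65  66  65  68  67  68  65  67  63  61  52  94 214 195 198 202 198 198 202 202 205 200
226 125 122 173 169 166 163 169 176  45  59  62  64  70  68  67  69  66  70  66  67  60  59  51  58 217 199 198 198 200 196 200 203 202 200
228 165 164 214 214 183 170 105 110  58  63  67  66  65  64  61  68  64  77  90  73  61  64  59  61 179 171 194 207 206 200 201 201 203 197
230 208 197 176 104  45  85  98 105 106 116 116 125 125 134 132 139 136 131 130 132 129 112 111  89  69  51  46  74  74 135 175 215 204 196
```

The pin sits about 4 mm forward of the TCP in tool x, since the commanded shift settled short. Pin-to-hole correction is about (-3.7,-0.9) mm. I apply it and lower until the tip is just above the block.

Request:
jog_arm(
  commands="-3.7 -0.9 0 0 0; 0 0 8 0 0; 0 0 8 0 0; 0 0 7 0 0; 0 0 0 0 0; 0 0 0 0 0; 0 0 0 0 0; 0 0 0 0 0",
)

```text
clock: 15.75
tcp_pos: [0.6054, 0.1229, 0.1956]
eef_rot: [0.0, 0.676, 0.737, 0.0]
force: [-0.5, -0.3, -0.3]
gripper_width: 0.019
```

```bash
python3 - <<'E'
from h import *
from scipy.spatial.transform import Rotation as Ro
s=bot.sense();d=grab("wrist");print(s["tcp_pos"],s["force"])
q=s["eef_rot"];R=Ro.from_quat([q[1],q[2],q[3],q[0]]).as_matrix();tp=np.array(s["tcp_pos"])
for x in(0,4): print(x,proj(d,tp+R@np.array([x/1000,0,.079]),True).round(1))
h=np.array([.6049,.1271,.110]);print("hole proj",proj(d,h,True).round(1))
save("i",cv2.resize(d["image"][150:250,215:345],(780,600),interpolation=cv2.INTER_CUBIC))
E
```

```text
[0.6054424  0.12287493 0.19562475] [-0.50062845 -0.27954506 -0.26956673]
0 [279.3 215.2]
4 [279.3 209.8]
hole proj [279. 207.]
```

View pics/i.png

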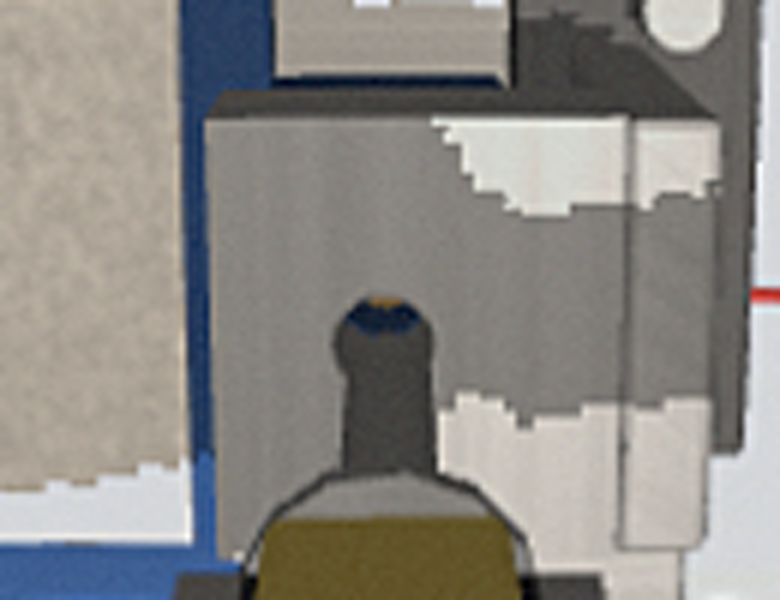

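The hole centre is at about (383,345) in the crop and the shaft at column 391, so the pin must go about 0.9 mm in -y. The forward offset is less certain (0 to 1.8 mm). I correct and feel downward.

Request:
jog_arm(
  commands="0.5 -0.9 0 0 0; 0 0 3 0 0; 0 0 2 0 0; 0 0 1 0 0; 0 0 1 0 0; 0 0 1 0 0; 0 0 0 0 0; 0 0 0 0 0",
)

```text
clock: 16.6
tcp_pos: [0.6043, 0.1232, 0.1873]
eef_rot: [0.0, 0.676, 0.737, -0.0]
force: [0.1, 0.7, -0.9]
gripper_width: 0.0194
```

Request:
jog_arm(
  commands="0 0 0.5 0 0; 0 0 0.5 0 0; 0 0 0.5 0 0; 0 0 0.5 0 0; 0 0 0.5 0 0; 0 0 0.5 0 0; 0 0 0 0 0; 0 0 0 0 0",
)

```text
clock: 17.4
tcp_pos: [0.6043, 0.1232, 0.1842]
eef_rot: [0.0, 0.676, 0.737, -0.0]
force: [-0.8, 0.7, -1.3]
gripper_width: 0.0193
```

Request:
jog_arm(
  commands="0 0 0.5 0 0; 0 0 0.5 0 0; 0 0 0.5 0 0; 0 0 0.5 0 0; 0 0 0.5 0 0; 0 0 0.5 0 0; 0 0 0 0 0; 0 0 0 0 0",
)

```text
clock: 18.2
tcp_pos: [0.6042, 0.1232, 0.1813]
eef_rot: [0.0, 0.676, 0.737, -0.0]
force: [0.1, -0.0, -0.9]
gripper_width: 0.0192
```

It slipped in without force. I continue gently.

Request:
jog_arm(
  commands="0 0 1 0 0; 0 0 1 0 0; 0 0 1 0 0; 0 0 1 0 0; 0 0 1 0 0; 0 0 1 0 0; 0 0 1 0 0; 0 0 0 0 0",
)

```text
clock: 19.0
tcp_pos: [0.6042, 0.1232, 0.1741]
eef_rot: [-0.0, 0.676, 0.737, -0.0]
force: [0.2, 0.3, -0.3]
gripper_width: 0.019
```

Request:
jog_arm(
  commands="0 0 1 0 0; 0 0 1 0 0; 0 0 1 0 0; 0 0 1 0 0; 0 0 1 0 0; 0 0 1 0 0; 0 0 0 0 0; 0 0 0 0 0",
)

```text
clock: 19.8
tcp_pos: [0.6043, 0.1232, 0.1683]
eef_rot: [0.0, 0.676, 0.737, -0.0]
force: [0.6, 0.2, -0.8]
gripper_width: 0.0192
```

Request:
jog_arm(
  commands="0 0 1 0 0; 0 0 1 0 0; 0 0 1 0 0; 0 0 1 0 0; 0 0 1 0 0; 0 0 1 0 0; 0 0 1 0 0; 0 0 0 0 0",
)

```text
clock: 20.6
tcp_pos: [0.6042, 0.1232, 0.1611]
eef_rot: [-0.0, 0.676, 0.737, -0.0]
force: [0.4, 0.7, -0.5]
gripper_width: 0.0192
```

Request:
jog_arm(
  commands="0 0 1 0 0; 0 0 1 0 0; 0 0 1 0 0; 0 0 1 0 0; 0 0 1 0 0; 0 0 1 0 0; 0 0 0 0 0; 0 0 0 0 0",
)

```text
clock: 21.4
tcp_pos: [0.6043, 0.1232, 0.1553]
eef_rot: [0.0, 0.676, 0.737, 0.0]
force: [-0.9, -0.2, -0.4]
gripper_width: 0.0193
```

Request:
jog_arm(
  commands="0 0 2 0 0; 0 0 2 0 0; 0 0 2 0 0; 0 0 2 0 0; 0 0 2 0 0; 0 0 2 0 0; 0 0 0 0 0; 0 0 0 0 0",
)

```text
clock: 22.2
tcp_pos: [0.6043, 0.1233, 0.1433]
eef_rot: [-0.0, 0.676, 0.737, 0.0]
force: [-0.0, 0.2, -0.8]
gripper_width: 0.0194
```

Request:
jog_arm(
  commands="0 0 1 0 0; 0 0 1 0 0; 0 0 1 0 0; 0 0 1 0 0; 0 0 1 0 0; 0 0 1 0 0; 0 0 0 0 0; 0 0 0 0 0",
)

```text
clock: 23.0
tcp_pos: [0.6044, 0.1232, 0.137]
eef_rot: [0.0, 0.676, 0.737, 0.0]
force: [1.1, 0.3, -0.7]
gripper_width: 0.0193
```

Request:
jog_arm(
  commands="0 0 1 0 0; 0 0 1 0 0; 0 0 1 0 0; 0 0 1 0 0; 0 0 0 0 0; 0 0 0 0 0; 0 0 0 0 0; 0 0 0 0 0",
)

```text
clock: 23.8
tcp_pos: [0.604, 0.1232, 0.133]
eef_rot: [-0.0, 0.676, 0.737, -0.0]
force: [0.7, 0.8, -1.9]
gripper_width: 0.0195
```

Request:
jog_arm(
  commands="0 0 1 0 0; 0 0 1 0 0; 0 0 1 0 0; 0 0 1 0 0; 0 0 0 0 0; 0 0 0 0 0; 0 0 0 0 0; 0 0 0 0 0",
)

```text
clock: 24.6
tcp_pos: [0.6043, 0.1232, 0.1291]
eef_rot: [0.0, 0.676, 0.737, 0.0]
force: [0.5, 1.9, -1.2]
gripper_width: 0.0192
```

Shoe resistance has not shown yet, so I check from outside before going further.

```bash
python3 - <<'E'
from h import *
s=bot.sense();print(s["tcp_pos"],s["force"])
o=np.zeros((560,800,3),np.uint8)
P=np.array([.604,.127,.10])
for i,n in enumerate(["side","scene"]):
    d=grab(n);u,v=proj(d,P).astype(int);o[:400,400*i:400*i+400]=cv2.resize(d["image"][v-40:v+40,u-40:u+40],(400,400),interpolation=cv2.INTER_CUBIC)
    print(n,u,v,[proj(d,[.6043,.1265,z]).round(1).tolist() for z in(.11,.12,.156,.166)])
d=grab("wrist");o[400:,:400]=cv2.resize(d["image"][190:350,80:480],(400,160));save("j",o)
E
```

```text
[0.60432823 0.12320785 0.12914658] [ 0.48667752  1.90324826 -1.19533499]
side 237 228 [[236.9, 224.9], [236.7, 221.7], [235.9, 210.1], [235.7, 206.8]]
scene 339 213 [[340.0, 210.6], [340.3, 207.2], [341.5, 194.7], [341.8, 191.1]]
```

View pics/j.png

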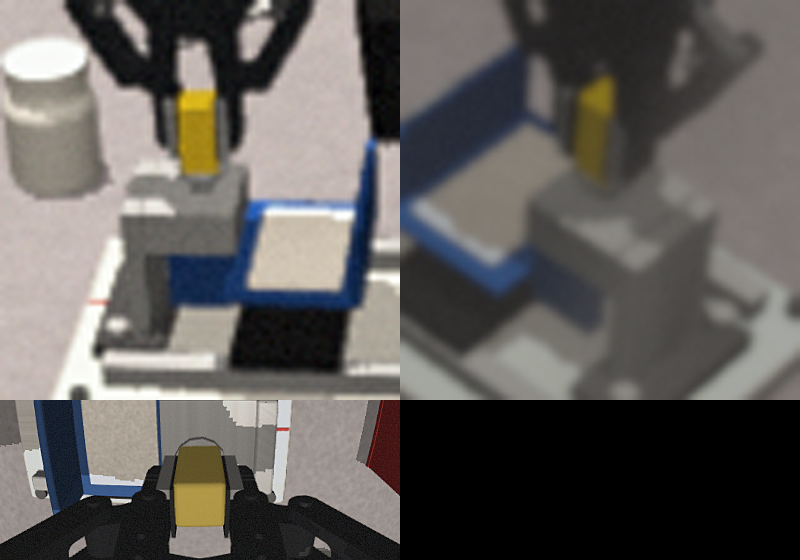

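The grip stands upright over the block and its collar is about 9 to 10 mm above the block top (side crop, (198,173)). This matches the kinematics, so the shaft is through both knuckles. I push on gently to the seat.

Request:
jog_arm(
  commands="0 0 1 0 0; 0 0 1 0 0; 0 0 1 0 0; 0 0 0 0 0; 0 0 0 0 0; 0 0 0 0 0; 0 0 0 0 0; 0 0 0 0 0",
)

```text
clock: 25.55
tcp_pos: [0.6042, 0.1232, 0.1262]
eef_rot: [-0.0, 0.676, 0.737, -0.0]
force: [2.0, 0.6, -1.2]
gripper_width: 0.0189
```

Request:
jog_arm(
  commands="0 0 1 0 0; 0 0 1 0 0; 0 0 1 0 0; 0 0 0 0 0; 0 0 0 0 0; 0 0 0 0 0; 0 0 0 0 0; 0 0 0 0 0",
)

```text
clock: 26.35
tcp_pos: [0.6042, 0.1232, 0.1231]
eef_rot: [-0.0, 0.676, 0.737, -0.0]
force: [0.7, 1.3, -2.0]
gripper_width: 0.0192
```

Request:
jog_arm(
  commands="0 0 0.5 0 0; 0 0 0.5 0 0; 0 0 0.5 0 0; 0 0 0.5 0 0; 0 0 0 0 0; 0 0 0 0 0; 0 0 0 0 0; 0 0 0 0 0",
)

```text
clock: 27.15
tcp_pos: [0.6043, 0.1232, 0.1213]
eef_rot: [0.0, 0.676, 0.737, 0.0]
force: [1.2, 0.8, 0.4]
gripper_width: 0.0192
```

Request:
jog_arm(
  commands="0 0 0.5 0 0; 0 0 0.5 0 0; 0 0 0.5 0 0; 0 0 0 0 0; 0 0 0 0 0; 0 0 0 0 0; 0 0 0 0 0; 0 0 0 0 0",
)

```text
clock: 27.95
tcp_pos: [0.6043, 0.1232, 0.1199]
eef_rot: [0.0, 0.676, 0.737, 0.0]
force: [-0.8, 0.4, 4.1]
gripper_width: 0.0191
```

Request:
jog_arm(
  commands="0 0 0.5 0 0; 0 0 0.5 0 0; 0 0 0 0 0; 0 0 0 0 0; 0 0 0 0 0; 0 0 0 0 0; 0 0 0 0 0; 0 0 0 0 0",
)

```text
clock: 28.75
tcp_pos: [0.6043, 0.1232, 0.1199]
eef_rot: [0.0, 0.676, 0.737, 0.0]
force: [-2.5, -0.1, 9.2]
gripper_width: 0.019
```

Request:
jog_arm(
  commands="0 0 0.5 0 0; 0 0 0.5 0 0; 0 0 0 0 0; 0 0 0 0 0; 0 0 0 0 0; 0 0 0 0 0; 0 0 0 0 0; 0 0 0 0 0",
)

```text
clock: 29.55
tcp_pos: [0.6044, 0.1233, 0.1198]
eef_rot: [0.0, 0.676, 0.737, 0.0]
force: [-5.2, -0.4, 16.1]
gripper_width: 0.0197
```

Hard stop at TCP z 0.1198, which puts the pin's origin at 0.110: the collar is seated. I relax the push to a few newtons and open.

Request:
jog_arm(
  commands="0 0 -0.8 0 0; 0 0 -0.8 0 0; 0 0 0 0 0; 0 0 0 0 30; 0 0 0 0 40; 0 0 0 0 60; 0 0 0 0 60; 0 0 0 0 60",
)

```text
clock: 30.35
tcp_pos: [0.6042, 0.123, 0.1192]
eef_rot: [-0.0, 0.676, 0.737, -0.0]
force: [0.9, -0.1, 0.6]
gripper_width: 0.0509
```

Request:
jog_arm(
  commands="0 0 -5 0 60; 0 0 -10 0 60; 0 0 -20 0 60; 0 0 -25 0 60; 0 0 -25 0 60; 0 0 -25 0 60; -20 0 0 0 60; -20 0 0 0 60",
)

```text
clock: 31.15
tcp_pos: [0.6084, 0.0838, 0.2318]
eef_rot: [0.001, 0.675, 0.737, 0.001]
force: [0.8, -0.8, 0.7]
gripper_width: 0.0512
```

Request:
jog_arm(
  commands="0 0 0 0 60; 0 0 0 0 60; 0 0 0 0 60; 0 0 0 0 60; 0 0 0 0 60; 0 0 0 0 60; 0 0 0 0 60; 0 0 0 0 60",
)

```text
clock: 31.95
tcp_pos: [0.6077, 0.0835, 0.2293]
eef_rot: [-0.0, 0.676, 0.737, -0.0]
force: [0.0, 1.0, 0.5]
gripper_width: 0.0512
```

```bash
python3 - <<'E'
from h import *
s=bot.sense();print(s["tcp_pos"],s["force"],s["gripper_width"])
o=np.zeros((560,800,3),np.uint8)
P=np.array([.604,.127,.10])
for i,n in enumerate(["side","scene"]):
    d=grab(n);u,v=proj(d,P).astype(int);o[:400,400*i:400*i+400]=cv2.resize(d["image"][v-40:v+40,u-40:u+40],(400,400),interpolation=cv2.INTER_CUBIC)
    print(n,u,v,[proj(d,[.6045,.127,z]).round(1).tolist() for z in(.11,.114,.156)], proj(d,[.605,.137,.156]).round(1),proj(d,[.605,.137,.114]).round(1))
    hsv=cv2.cvtColor(d["image"],cv2.COLOR_RGB2HSV);m=cv2.inRange(hsv,(22,120,60),(34,255,255));k,l,st,ce=cv2.connectedComponentsWithStats(m)
    print([(st[j].tolist(),ce[j].round(1).tolist()) for j in range(1,k) if abs(ce[j][0]-u)<25 and abs(ce[j][1]-v)<40])
d=grab("wrist");o[400:,:213]=cv2.resize(d["image"],(213,160));o[400:,220:460]=cv2.resize(d["image"][100:260,160:400],(240,160));save("k",o)
E
```

```text
[0.60768156 0.08346781 0.22932707] [0.02105722 0.9532265  0.51349109] 0.05124041043343581
side 237 228 [[236.8, 225.0], [236.7, 223.7], [235.8, 210.2]] [234.7 212. ] [235.7 225.6]
[([233, 209, 8, 17, 127], [236.6, 216.6])]
scene 339 213 [[340.3, 210.5], [340.4, 209.2], [341.7, 194.6]] [345.3 192.7] [343.9 207.2]
[([335, 192, 11, 20, 172], [339.7, 201.2])]
```

View pics/k.png

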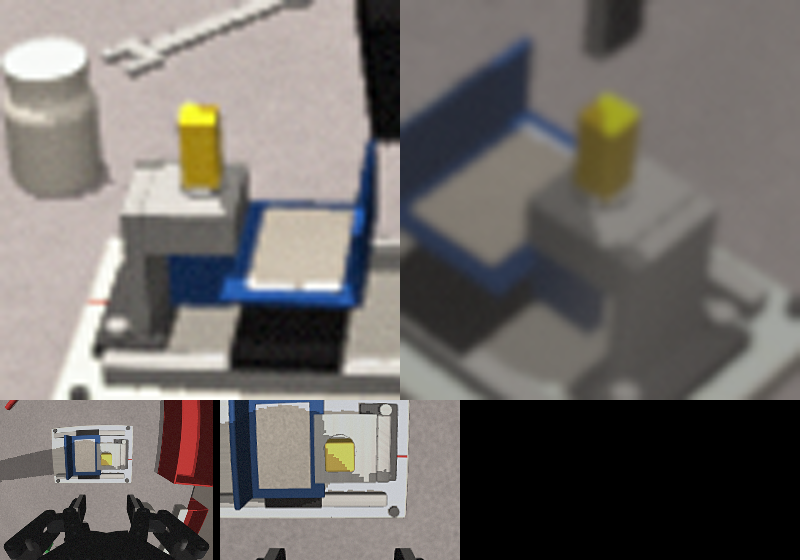

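The collar sits on the block in both crops (grip bottom at side row 225.6, exactly as predicted for home), the flap is home and the gripper is clear. Opening could have lifted the pin slightly, so I feel its top once with the closed fingers: 0.156 means home.

Request:
jog_arm(
  commands="22 0 0 0 0; 22 0.5 0 0 0; 0 0 10 0 0; 0 0 20 0 0; 0 0 20 0 0; 0 0 12 0 0; 0 0 3 0 0; 0 0 0 0 0",
)

```text
clock: 32.9
tcp_pos: [0.6045, 0.1268, 0.1641]
eef_rot: [-0.0, 0.676, 0.737, -0.0]
force: [0.3, 0.8, 0.5]
gripper_width: -0.0
```

Request:
jog_arm(
  commands="0 0 1 0 0; 0 0 1 0 0; 0 0 1 0 0; 0 0 1 0 0; 0 0 0 0 0; 0 0 0 0 0; 0 0 0 0 0; 0 0 0 0 0",
)

```text
clock: 33.7
tcp_pos: [0.6045, 0.1272, 0.1604]
eef_rot: [0.0, 0.676, 0.737, 0.0]
force: [0.0, 0.3, 0.7]
gripper_width: -0.0002
```

Request:
jog_arm(
  commands="0 0 1 0 0; 0 0 1 0 0; 0 0 1 0 0; 0 0 0.5 0 0; 0 0 0 0 0; 0 0 0 0 0; 0 0 0 0 0; 0 0 0 0 0",
)

```text
clock: 34.5
tcp_pos: [0.6044, 0.1272, 0.1569]
eef_rot: [0.0, 0.676, 0.737, 0.0]
force: [0.0, -0.7, 0.7]
gripper_width: -0.0003
```

Request:
jog_arm(
  commands="0 0 0.5 0 0; 0 0 0.5 0 0; 0 0 0.5 0 0; 0 0 0 0 0; 0 0 0 0 0; 0 0 0 0 0; 0 0 0 0 0; 0 0 0 0 0",
)

```text
clock: 35.3
tcp_pos: [0.6047, 0.1277, 0.1562]
eef_rot: [0.0, 0.676, 0.737, 0.001]
force: [-1.6, 1.9, 4.1]
gripper_width: -0.0002
```

Request:
jog_arm(
  commands="0 0 0.5 0 0; 0 0 0.5 0 0; 0 0 0 0 0; 0 0 0 0 0; 0 0 0 0 0; 0 0 0 0 0; 0 0 0 0 0; 0 0 0 0 0",
)

```text
clock: 36.1
tcp_pos: [0.6048, 0.1278, 0.1561]
eef_rot: [0.0, 0.676, 0.737, 0.001]
force: [-3.0, 0.4, 10.6]
gripper_width: 0.0002
```

Request:
jog_arm(
  commands="0 0 -3 0 0; 0 0 -10 0 0; 0 0 -20 0 0; 0 0 -20 0 0; 0 0 -20 0 0; -20 0 -10 0 0; -20 0 0 0 0; 0 0 0 0 0",
)

```text
clock: 36.9
tcp_pos: [0.6085, 0.0835, 0.2381]
eef_rot: [0.001, 0.678, 0.735, -0.0]
force: [0.5, -0.5, -0.8]
gripper_width: 0.0001
```

Request:
jog_arm(
  commands="0 0 0 0 0; 0 0 0 0 0; 0 0 0 0 0; 0 0 0 0 0; 0 0 0 0 0; 0 0 0 0 0; 0 0 0 0 0; 0 0 0 0 0",
)

```text
clock: 37.7
tcp_pos: [0.6079, 0.0874, 0.2374]
eef_rot: [0.0, 0.676, 0.737, -0.0]
force: [0.2, -0.4, -0.3]
gripper_width: -0.0002
```

```bash
python3 - <<'E'
from h import *
s=bot.sense();print(s["tcp_pos"],s["force"],s["clock"])
for n in["side","scene"]:
    d=grab(n);u,v=proj(d,[.604,.127,.1]);hsv=cv2.cvtColor(d["image"],cv2.COLOR_RGB2HSV)
    for lo,hi,nm in[((22,120,60),(34,255,255),"yel"),((0,150,80),(6,255,255),"red")]:
        k,l,st,ce=cv2.connectedComponentsWithStats(cv2.inRange(hsv,lo,hi))
        print(n,nm,[(st[j].tolist(),ce[j].round(1).tolist()) for j in range(1,k) if 60<st[j][4]<500])
print(bot.hand_in())
E
```

```text
[0.60785496 0.0873947  0.23737377] [ 0.16243206 -0.35091621 -0.26446816] 37.7
side yel [([233, 209, 8, 17, 126], [236.5, 216.9])]
side red [([277, 172, 7, 14, 87], [280.1, 178.4]), ([347, 304, 38, 25, 412], [366.4, 315.8])]
scene yel [([335, 192, 11, 20, 172], [339.8, 201.3])]
scene red [([286, 137, 27, 9, 171], [298.8, 141.0]), ([199, 247, 13, 20, 192], [205.3, 256.4])]
the job is handed in; nothing more can be done
None
```

The flap is home, the yellow-gripped pin is seated through both knuckles and released, and I handed the job in at about 38 s.

- **Flap:** I pushed its tab until it stopped moving at about 14 N. The wrist picture shows it closed against the block.
- **Pin:** The bracket hole was about 16 mm left of the mark. The pin slid through both knuckles and stopped with its origin at about 110 mm, at a push of about 16 N, under the 20 N limit.
- **Last checks:**
  - After letting go, I pressed the pin's top with the closed fingers. It stopped at 156.1 mm (156 is home) with about 11 N.
  - The camera shows the grip where a seated pin should be.
  - The red-gripped spare and the screwdriver have not moved from their starting pixels. I saw nothing else disturbed but did not measure it.
- **Did not match:**
  - I never clearly felt the 2 to 8 N drag of the sprung shoes before the collar stopped; the readings stayed within about 2 N. Seating therefore rests on the stop heights and the pictures.
  - The pin sat about 2 to 4 mm off centre along the finger pads; I allowed for this when aligning it.

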